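# Clamp a sample cell with the rear-marked handwheel

### The arm

A 6-joint arm with a two-finger parallel gripper is mounted at the origin on the work surface. World frame = base frame: x ahead of the robot, y to its left, z up, the work surface at z = 0. Lengths are in m, angles in rad, forces in N, time in s.
With the tool pointing down it reaches from about 0.375 to 0.9 m from the base axis. Payload 3.1 kg.
Tool frame: the origin (TCP) lies at the very end of the fingers, on their centre line; the grasp point (between the pads) lies 19 mm behind it; z points along the fingers, y is the line along which they close (so a half turn about z gives the same grasp; the last joint's range is limited). The gripper opens to 85 mm and grips with 20 to 120 N. Pads are 22 mm wide; open, the fingers measure 114 mm over their backs; the gripper's body (76 mm by 85 mm) begins 54 mm behind the grasp point. The pads swing forward as they close: fully open they stand 13 mm farther back than shut.
Start: joints at [1.103, 0.527, 1.433, -0, 1.181, -0.178], TCP at [0.178, 0.599, 0.231] pointing down, gripper open.
Joint ranges: [-3.08, 3.08], [-0.75, 2.2], [0.22, 2.44], [-1.43, 4.57], [0, 2.65], [-2.85, 2.85]. Speed limits (rad/s): [2.79, 2.79, 3.14, 3.14, 3.14, 3.14].

### API

Orientations are given as a unit quaternion [x, y, z, w].
In Python, from station import manip gives the robot as it stands.
- The arm moves only by the shell command python3 -m handwheel 'ROWS' [FORCE]. ROWS is JSON, a list of rows, each a list of 7 numbers: the shift along the world's x, y, z in mm, then the turn, a rotation vector about the world's x, y, z in degrees, then the opening, from 0 (shut) to 1 (fully open). A call has exactly 10 rows; each row shifts and turns the commanded pose from where the row before left it; what a row does not reach is not made up. A row lasts 1/8 s, in which the tool goes at most 62.5 mm and 10.7 degrees, less where a joint would pass 70% of its speed; a pose out of reach is approached as far as the arm can. A call is refused whole if a number of a shift passes 62.5 or a number of a turn 10.7, either way. A call with a gripper value outside its range is refused whole. The fingers move at their own pace and stop on an object; FORCE is the grip in N (left out, the last holds). Time passes only in rows, so rows that do not move let the fingers close, or fill a call up. It gives the time, the measured TCP pose, the force, the opening and the grip force at its end, in the units of the state.
- manip.sense(): the state, without advancing time (a new reading comes with each control period).
- manip.snapshot(name): name is "scene" or "top"; returns the picture (480x640x3 uint8, red, green, blue); there is no depth.
- manip.get_calibration(name): a dict with "K" (3x3 intrinsics, pixels), "rvec" (rotation vector, rad) and "tvec" (3), from world to camera coordinates, as OpenCV has them. Camera axes: x right, y down, z forward; pixel columns grow to the right and rows downward; lengths in m; the calibration is good to about 2 mm. A picture is of the moment at which its call begins. get_calibration takes no time and is no camera call.
- manip.sign_off(): hands the job in; it is judged then, once.
The state is a dict: "t": time; "q": joint angles; "qd": joint speeds; "tau": joint torques, N m; "tcp_pos": TCP position; "tool_rot": TCP orientation; "force": force on the tool from outside, world axes, zero at the start; "ft_torque": the same for the moment, N m; "finger_gap": opening from 0.0 (shut) to 1.0 (fully open); "gripper_force": force on a finger pad.
Only numpy, scipy, OpenCV 4.12 (cv2) and the standard library are available. Lean on these libraries where they do the work, as an engineer would, in place of code of your own. Each camera call takes 0.05 s, during which the arm holds its last target. There are 200 camera calls.

### The job

Stand the 50 mm steel sample cell upright in the clamp's bay, between the jaw and the sprung backstop, and let go of it. Then turn the handwheel clockwise, feeling for the point where the jaw has carried the cell up against the backstop's spring, and from that point turn it on just two more graduations (45 degrees), judged by the pointer on the wheel's far rim. Do not overtighten, leave the other things where they are, and leave the cell clamped with your hand off the wheel.

Things in the scene. Friction and masses are not known exactly. Their poses are not given: they have to be found in the camera images.
- cell_mid (a point): Centre, half-way up, of the sample cell to be clamped: a loose plain steel cylinder, 50 mm in diameter up to 66 mm, with a 34 mm wide neck above it, 80 mm tall in all, about 0.45 kg. z is up. Of the three plain steel cells it is the one of middle height.
- clamp: Fixed rack clamp. Origin: centre of the underside of its white base plate (140 mm in x, 375 mm in y, 12 mm thick). x points to the far side, y from the handwheel to the backstop, z up. The wheel's housing stands at y = -110 mm, under a round dial 196 mm wide, top at 86 mm. The backstop (60 mm wide, top at 84 mm) stands at the +y end; its sprung pad's face is at y = 92 to 108 mm, as last left.
- bay (a point): Spot on the base plate's top (12 mm above the table) for the centre of the cell's underside, at x = 0, y = 62.5 mm of the clamp; the clamp's axes. A cell stood here has 5 to 8 mm free to the jaw and 5 to 20 mm to the sprung pad; the jaw slides it along. The pad is preloaded: it gives only from 12 N on, then yields by 1 mm per 1.4 N, over 22 mm.
- jaw: Steel jaw plate, 60 mm wide (x), 14 mm thick, from 20 to 75 mm above the table. Origin in its pushing face, on its middle line, 45 mm above the table; the clamp's axes. The wheel moves it along the clamp's +y by 12 mm per radian of clockwise turn.
- wheel_axis (a point): Centre of the handwheel's disc (132 mm wide), in its top face, 104 mm above the table, on the upright axis (hub 8 mm higher); the clamp's axes. Clockwise from above tightens. It turns stiffly (0.4 N m, about 8 N at the crank grip, all the way round) and stays where left, also under load. When the spring begins to give, the load at the grip steps up by about 3 N, then grows by 4 N per radian.
- grip_mid (a point): Middle of the wheel's crank grip: black, upright, round, 20 mm wide, 50 mm tall (106 to 156 mm above the table); this point is at 132 mm, 52 mm from the wheel's axis, exactly opposite the pointer. It spins freely on its pin, so it can be held without turning the hand while the wheel turns. It starts at the right of the wheel and comes round the near side.
- pointer (a point): Tip of the dark steel pointer on the wheel's rim, 80 mm from the wheel's axis, 98 mm above the table. It moves with the wheel over the cream dial below, whose far half bears nine black graduations 22.5 degrees apart. It starts near the left end of the far half (73 to 85 degrees counterclockwise from the clamp's x) and goes along the far rim to the right as the wheel turns clockwise.
- tall_cell: Bystander: a slimmer, taller steel cell, 42 mm in diameter, 126 mm tall. Origin at the centre of its underside.
- squat_cell: Bystander: a wide low steel cell, 62 mm in diameter, 46 mm tall. Origin at the centre of its underside.
- cup_a: Bystander: paper cup, 70 mm in diameter, 85 mm tall. Origin at the centre of its underside.
- cup_b: Bystander: paper cup, 70 mm in diameter, 85 mm tall. Origin at the centre of its underside.
- water: Bystander: clear water bottle, 64 mm in diameter, 200 mm tall. Origin at the centre of its underside.
- spatula: Bystander: spatula lying flat, 280 mm long along its x. Origin under it.
Not all that is in view belongs to the job. What is shaped like the part that bears cell_mid but blue or yellow is not meant.

How it is judged:
By the outcome, as a careful person would: the job done as asked, in the order asked, and still so for the second after the job is handed in, with the robot touching nothing.
It also fails if it takes over 67 s, if anything falls off the work surface, if the arm or the gripper's body presses on something with over 40 N, if the wrist force passes 120 N, or if a joint passes its speed limit or range.

## Working session

There is one attempt and no reset: what is moved stays moved. The work goes in short steps, Python scripts to look and compute and a shell command to move; the robot and the scene stay as the last step left them, time stands still between calls to the robot, and variables do not carry over. Pictures are saved under pics/ and viewed, at most 10 in all, crops included, and the job is handed in when it is done.

```bash
mkdir -p pics; ls; cat > h.py <<'E'
import numpy as np, cv2
from station import manip
def cal(n):
    c=manip.get_calibration(n); R,_=cv2.Rodrigues(np.array(c["rvec"],float)); return np.array(c["K"],float),R,np.array(c["tvec"],float).reshape(3)
def ray(n,uv,z):
    K,R,t=cal(n); d=R.T@np.linalg.inv(K)@np.array([uv[0],uv[1],1.]); o=-R.T@t
    return o+d*(z-o[2])/d[2]
def proj(n,p):
    K,R,t=cal(n); q=K@(R@np.array(p,float)+t); return q[:2]/q[2]
def snap(n,f=None):
    im=cv2.cvtColor(np.asarray(manip.snapshot(n)),cv2.COLOR_RGB2BGR)
    if f: cv2.imwrite("pics/"+f,im)
    return im
E
python3 - <<'E'
from h import *
for n in("scene","top"):
    snap(n,n+"0.png"); K,R,t=cal(n); print(n,K[0,0],-R.T@t, R[2])
s=manip.sense(); print({k:np.round(v,3) for k,v in s.items()})
E
```

```text
pics
scene 537.8630968199355 [ 1.6517078  -0.07033472  0.84042548] [-0.83777934  0.05189683 -0.54353702]
top 501.6044179790511 [ 0.36628913 -0.01313966  1.25242971] [ 0.15195014  0.01319354 -0.9883001 ]
{'t': np.float64(0.1), 'q': array([ 1.104,  0.528,  1.434,  0.   ,  1.181, -0.179]), 'qd': array([-0.001, -0.002, -0.003, -0.001,  0.   , -0.001]), 'tau': array([-1.0000e-03, -4.4331e+01, -1.7859e+01, -0.0000e+00,  4.0000e-03,
       -0.0000e+00]), 'tcp_pos': array([0.178, 0.599, 0.23 ]), 'tool_rot': array([ 0.144,  0.99 , -0.001, -0.   ]), 'force': array([-0.799, -0.033, -0.027]), 'ft_torque': array([-0.015,  0.004,  0.057]), 'gripper_force': np.float64(0.0), 'finger_gap': np.float64(0.998)}
```

View pics/scene0.png

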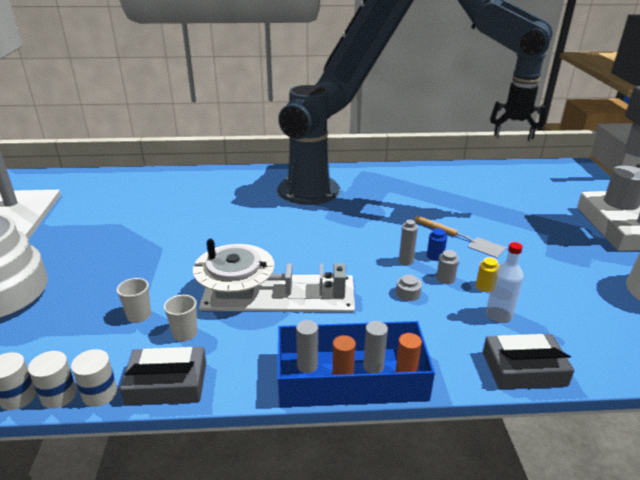

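View pics/top0.png

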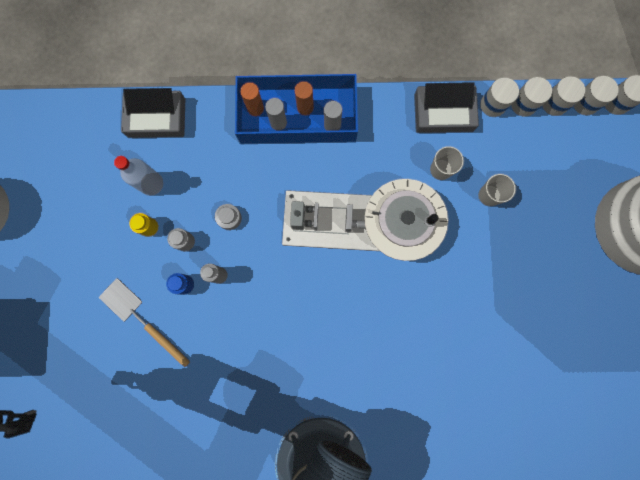

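The candidates (top px / scene px):
- grey (180,238)/(447,267)
- slim tall grey (212,272)/(408,242)
- wide low grey (228,217)/(408,288)
- blue (180,283)
- yellow (143,224)

The grey one at (180,238) is plain steel, of middle height and has a neck, so it fits. The orange and grey things in the blue box don't belong to the job. I'll confirm in enlarged crops.

```bash
python3 - <<'E'
import cv2,numpy as np
t=cv2.imread('pics/top0.png'); s=cv2.imread('pics/scene0.png')
a=cv2.resize(t[200:300,125:255],None,fx=3,fy=3,interpolation=cv2.INTER_CUBIC)
b=cv2.resize(s[210:310,390:520],None,fx=3,fy=3,interpolation=cv2.INTER_CUBIC)
cv2.imwrite('pics/c1.png',np.hstack([a,b]))
c=cv2.resize(t[170:270,275:455],None,fx=4.4,fy=4.4,interpolation=cv2.INTER_CUBIC)
cv2.imwrite('pics/c2.png',c)
E
```

```text
(no output)
```

View pics/c1.png

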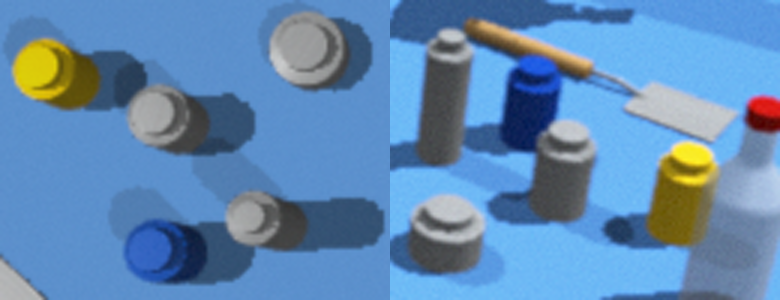

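View pics/c2.png

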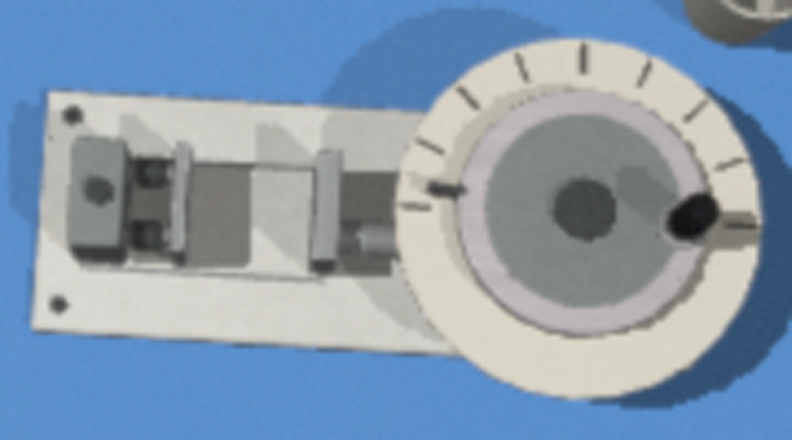

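c1 confirms the cell: plain grey with a neck, middle height, neck top at about (177.7,238.3) in the top image. c2 shows three things:
- The plate's left corners are at about (286,191) and (282.5,245).
- The dial centre is about (407,219).
- The pointer is at about (376,213), between the first two graduations from the left.

```bash
python3 - <<'E'
from h import *
t=cv2.imread('pics/top0.png'); s=cv2.imread('pics/scene0.png')
# plate corners (top view) subpixel refine
g=cv2.cvtColor(t,cv2.COLOR_BGR2GRAY)
c=np.array([[285.9,190.7],[282.5,245.0]],np.float32).reshape(-1,1,2)
c=cv2.cornerSubPix(t[:,:,2].copy(),c,(4,4),(-1,-1),(3,50,.01)).reshape(-1,2); print("corners",c)
P=[ray("top",u,.012) for u in c]; print(np.round(P,4), np.linalg.norm(P[0]-P[1]))
m=(P[0]+P[1])/2
# dial: not blue & bright, disc
hsv=cv2.cvtColor(t,cv2.COLOR_BGR2HSV)
nb=((t[:,:,0].astype(int)-t[:,:,2]<20)).astype(np.uint8)*255
pts=[]
for a in np.deg2rad(np.arange(0,360,3)):
    # walk outward->first non-blue, rays about approx center; cream
    for r in np.arange(52,30,-.25):
        u=np.array([406.7,219.5])+r*np.array([np.cos(a),np.sin(a)])
        b,gg,rr=cv2.getRectSubPix(t,(1,1),tuple(map(float,u)))[0,0].astype(int)
        if rr-b>12 and rr>170: pts.append(u);break
e=cv2.fitEllipseDirect(np.array(pts,np.float32)); print("dial",e)
W=ray("top",e[0],.086); print("wheel",W, "dia",np.linalg.norm(ray("top",(e[0][0]+e[1][0]/2,e[0][1]),.086)-W)*2)
y=W[:2]-m[:2]; print("dist",np.linalg.norm(y)); yd=-y/np.linalg.norm(y); x=np.array([yd[1],-yd[0]])
e2=(P[0]-P[1])[:2]; print("angles y",np.degrees(np.arctan2(*yd[::-1]))-90,"from end edge",np.degrees(np.arctan2(*e2[::-1])))
O=W[:2]+.110*yd; print("O",O,"x",x,"bay",O+.0625*yd)
# cell neck top, both views
for n,u in(("top",(177.7,238.3)),("scene",(390+569/3,210+133/3))):
    print(n,ray(n,u,.080))
# grey mask cell in scene: contour
for n,im,box in(("top",t,(155,220,205,262)),("scene",s,(436,248,460,286))):
    x0,y0,x1,y1=box; r=im[y0:y1,x0:x1]; h=cv2.cvtColor(r,cv2.COLOR_BGR2HSV)
    mk=(h[:,:,1]<60).astype(np.uint8); k,l,st,ce=cv2.connectedComponentsWithStats(mk); i=1+np.argmax(st[1:,4]); print(n,st[i]+np.array([x0,y0,0,0,0]),ce[i]+[x0,y0])
for nm,u,z in(("pointer",(275+430/4.4,170+187/4.4),.098),("grip top",(275+700/4.4,170+207/4.4),.156)):
    p=ray("top",u,z)[:2]-W[:2]; print(nm,p@x,p@yd,np.degrees(np.arctan2(p@yd,p@x)),np.hypot(*p))
E
```

```text
corners [[285.96655 190.94632]
 [281.76547 244.07986]]
[[0.6541 0.0799 0.012 ]
 [0.5187 0.0908 0.012 ]] 0.1358437370035725
dial ((405.65716552734375, 219.51531982421875), (78.64259338378906, 82.3507080078125), 103.37405395507812)
wheel [ 0.56366061 -0.20730188  0.086     ] dia 0.18432853919986608
dist 0.29355731916532013
angles y -4.443787284592531 from end edge -4.602162040520033
O [ 0.57218351 -0.09763256] x [ 0.99699383 -0.07748099] bay [ 0.57702608 -0.03532045]
top [0.52763677 0.33178924 0.08      ]
scene [0.55374621 0.66664866 0.08      ]
top [168 228  27  23 457] [180.45514223 239.28884026]
scene [437 250  21  34 538] [447.10223048 266.61524164]
pointer 0.009640606148150427 0.07904575537709385 83.0464141017833 0.07963148077261352
grip top -0.003251411098657667 -0.05167949110640053 -93.60001447948325 0.05178167122784861
```

```bash
python3 - <<'E'
from h import *
t=cv2.imread('pics/top0.png'); s=cv2.imread('pics/scene0.png')
print("cell scene",ray("scene",(449.7,254.3),.08),"body top? mid scene",ray("scene",(447.1,266.6),.045))
for n,u,z in(("cell",(177.7,238.3),.08),("tall",(208.3,272.3),.126),("blue",(176.7,283.3),.08),("yel",(138.3,222.7),.08),("squat",(226.7,216),.046),("water",(122,162),.2)): print(n,np.round(ray("top",u,z),4))
W=np.array([.5637,-.2073]); th=np.deg2rad(-4.5); X=np.array([np.cos(th),np.sin(th)]); Y=np.array([-np.sin(th),np.cos(th)])
g=cv2.cvtColor(t,cv2.COLOR_BGR2GRAY)
# profile along clamp y at z=.075, at several x; wheel-relative y (clamp y +110)
for z in(.075,):
  ys=np.arange(.02,.30,.002)
  pr=[]
  for yy in ys:
    v=[]
    for xx in np.arange(-.026,.027,.004):
      p=np.append(W+X*xx+Y*yy,z); u=proj("top",p); v.append(cv2.getRectSubPix(g,(1,1),tuple(map(float,u)))[0,0])
    pr.append(int(np.median(v)))
  for i in range(0,len(ys),10): print(np.round(1e3*(ys[i]-.110)),pr[i:i+10])
# scene dial ellipse & wheel: check wheel x,y via scene at dial outline
K=proj("scene",np.append(W,.086)); print("dial centre proj scene",K, [np.round(proj("scene",np.append(W+.098*d,.086)),1) for d in (X,-X,Y,-Y)])
big=cv2.resize(s[225:320,180:370],None,fx=4.2,fy=4.2,interpolation=cv2.INTER_CUBIC)
for d in (X,-X,Y,-Y):
    q=(proj("scene",np.append(W+.098*d,.086))-[180,225])*4.2; cv2.circle(big,tuple(int(v) for v in q),4,(0,0,255),-1)
O=W+.11*Y
for a,b,z in((-.07,.1875,.012),(.07,.1875,.012),(.03,.1,.075),(-.03,.1,.075),(.03,.03,.075),(-.03,.03,.075)):
    q=(proj("scene",np.append(O+X*a+Y*b,z))-[180,225])*4.2; cv2.circle(big,tuple(int(v) for v in q),4,(0,255,0),-1)
cv2.imwrite('pics/c3.png',big)
E
```

```text
cell scene [0.53704567 0.33487974 0.08      ] body top? mid scene [0.54150341 0.33183424 0.045     ]
cell [0.5276 0.3318 0.08  ]
tall [0.4431 0.2468 0.126 ]
blue [0.4216 0.331  0.08  ]
yel [0.5665 0.4272 0.08  ]
squat [0.5857 0.2229 0.046 ]
water [0.6808 0.4235 0.2   ]
-90.0 [132, 133, 133, 133, 133, 133, 133, 133, 134, 135]
-70.0 [135, 136, 141, 158, 177, 184, 186, 185, 184, 180]
-50.0 [172, 168, 174, 183, 184, 189, 201, 209, 211, 211]
-30.0 [211, 212, 210, 211, 211, 207, 206, 191, 149, 120]
-10.0 [98, 96, 95, 96, 96, 96, 96, 96, 94, 94]
10.0 [94, 93, 96, 109, 142, 151, 153, 155, 156, 150]
30.0 [137, 150, 176, 180, 180, 181, 180, 181, 181, 180]
50.0 [180, 180, 180, 180, 181, 180, 178, 152, 127, 120]
70.0 [120, 120, 120, 119, 120, 119, 119, 119, 119, 119]
90.0 [119, 119, 119, 114, 111, 136, 151, 150, 137, 112]
110.0 [96, 79, 68, 69, 71, 68, 61, 58, 64, 72]
130.0 [72, 73, 96, 125, 134, 135, 134, 135, 135, 135]
150.0 [136, 137, 137, 138, 139, 140, 147, 166, 185, 187]
170.0 [187, 187, 186, 181, 160, 130, 119, 118, 119, 118]
dial centre proj scene [234.26301985 264.48856171] [array([227.8, 289. ]), array([240. , 242.9]), array([274.3, 265.1]), array([194.3, 263.8])]
```

View pics/c3.png

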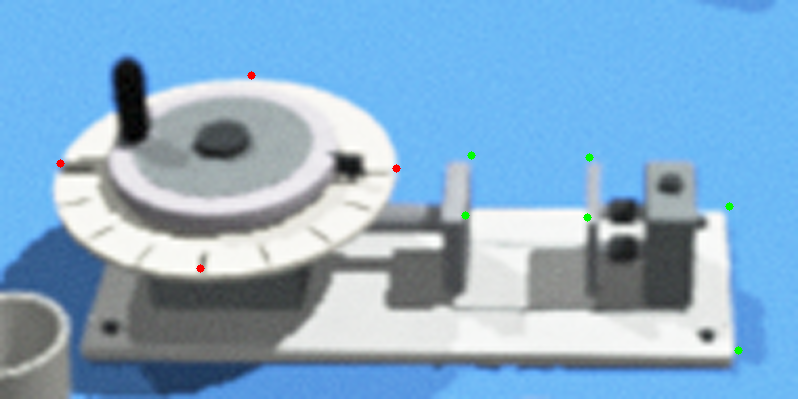

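The scene view puts everything a few mm farther in +x than the top view. A gripper picture nearby will settle that, so I'm moving above the cell now (about 0.531, 0.333).

```bash
python3 -m handwheel '[[44,-33,0,0,0,-9.75,1],[44,-33,0,0,0,-9.75,1],[44,-33,0,0,0,-9.75,1],[44,-33,0,0,0,-9.75,1],[44,-33,0,0,0,-9.75,1],[44,-33,0,0,0,-9.75,1],[44,-33,0,0,0,-9.75,1],[45,-35,0,0,0,-9.75,1],[0,0,-50,0,0,0,1],[0,0,-40,0,0,0,1]]' 40
python3 - <<'E'
from h import *
a=snap("top","top1.png"); b=snap("scene","scene1.png"); s=manip.sense(); p=s["tcp_pos"]; print(p,s["q"],s["t"])
print(proj("top",p),proj("scene",p),proj("scene",[p[0],p[1],.08]))
u=proj("top",p).astype(int);v=proj("scene",p).astype(int)
A=cv2.resize(a[u[1]-50:u[1]+50,u[0]-65:u[0]+65],None,fx=3,fy=3,interpolation=cv2.INTER_CUBIC)
B=cv2.resize(b[v[1]-50:v[1]+50,v[0]-65:v[0]+65],None,fx=3,fy=3,interpolation=cv2.INTER_CUBIC)
print(u,v); cv2.imwrite("pics/c4.png",np.hstack([A,B]))
E
```

```text
t: 1.35
tcp_pos: [0.5313, 0.3318, 0.1396]
tool_rot: [0.735, 0.678, -0.0, -0.0]
force: [0.2, 0.7, 0.5]
finger_gap: 1.003
gripper_force: 0.0
[0.5273372  0.3310525  0.13617971] [3.81359876e-01 6.43752762e-01 1.51291508e+00 1.42355915e-05
 9.96859235e-01 4.61627642e-01] 1.45
[170.82868425 235.13591233] [450.2878191  233.53197081] [447.225626   252.22981144]
[170 235] [450 233]
```

View pics/c4.png

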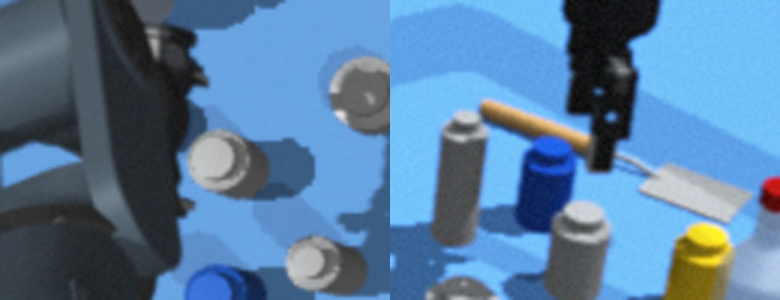

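```bash
python3 - <<'E'
from h import *
s=manip.sense(); print(s["tcp_pos"],s["tool_rot"],s["t"],s["qd"])
E
python3 -m handwheel '[[0,0,0,0,0,0,1],[0,0,0,0,0,0,1],[1,2,-20,0,0,0,1],[0,0,-20,0,0,0,1],[0,0,-20,0,0,0,1],[0,0,-20,0,0,0,1],[0,0,-15,0,0,0,1],[0,0,-15,0,0,0,1],[0,0,0,0,0,0,0.85],[0,0,0,0,0,0,0.75]]' 40
```

```text
[0.5273372  0.3310525  0.13617971] [ 0.73489826  0.67815112 -0.00557429 -0.00212943] 1.45 [ 0.01387312 -0.0656425  -0.06584241 -0.00099981  0.04399075 -0.00028928]
t: 2.7
tcp_pos: [0.5324, 0.3353, 0.0316]
tool_rot: [0.735, 0.679, 0.0, 0.0]
force: [-0.4, 0.7, 0.9]
finger_gap: 0.751
gripper_force: 0.0
```

```bash
python3 -m handwheel '[[0,-2,-6,0,0,0,0.65],[0,0,0,0,0,0,0.5],[0,0,0,0,0,0,0.4],[0,0,0,0,0,0,0.4],[0,0,0,0,0,0,0.4],[0,0,0,0,0,0,0.4],[0,0,15,0,0,0,0.4],[0,0,30,0,0,0,0.4],[0,0,40,0,0,0,0.4],[0,0,35,0,0,0,0.4]]' 40
python3 -c "
from h import *
s=manip.sense();print(s['gripper_force'],s['finger_gap'],s['force'])"
```

```text
t: 3.95
tcp_pos: [0.5315, 0.3331, 0.1465]
tool_rot: [0.735, 0.679, -0.0, -0.0]
force: [-0.2, 0.7, -5.6]
finger_gap: 0.577
gripper_force: 42.8
42.82230436743703 0.5766476609035991 [-0.20566467  0.66321305 -5.59806625]
```

```bash
python3 -m handwheel '[[6,-46,0,0,0,0,0.4],[6,-46,0,0,0,0,0.4],[6,-46,0,0,0,0,0.4],[6,-46,0,0,0,0,0.4],[6,-46,0,0,0,0,0.4],[6,-46,0,0,0,0,0.4],[6,-46,0,0,0,0,0.4],[5,-46,0,0,0,0,0.4],[0,-2,0,0,0,0,0.4],[0,0,0,0,0,0,0.4]]' 40
python3 - <<'E'
from h import *
a=snap("top","top2.png"); b=snap("scene","scene2.png"); s=manip.sense(); p=s["tcp_pos"]; print(p)
B=cv2.resize(b[170:320,180:370],None,fx=4,fy=4,interpolation=cv2.INTER_CUBIC)
for z in (.012,.055):
  for d in (-.025,.025):
    q=(proj("scene",[p[0],p[1]+d,z])-[180,170]+.5)*4; cv2.circle(B,tuple(int(v) for v in q),3,(0,255,0),-1)
cv2.imwrite("pics/c5.png",B)
E
```

```text
t: 5.2
tcp_pos: [0.5782, -0.0367, 0.1452]
tool_rot: [0.735, 0.678, -0.0, -0.001]
force: [0.2, -0.0, -4.7]
finger_gap: 0.57
gripper_force: 42.8
[ 0.5782461  -0.03564263  0.14519544]
```

View pics/c5.png

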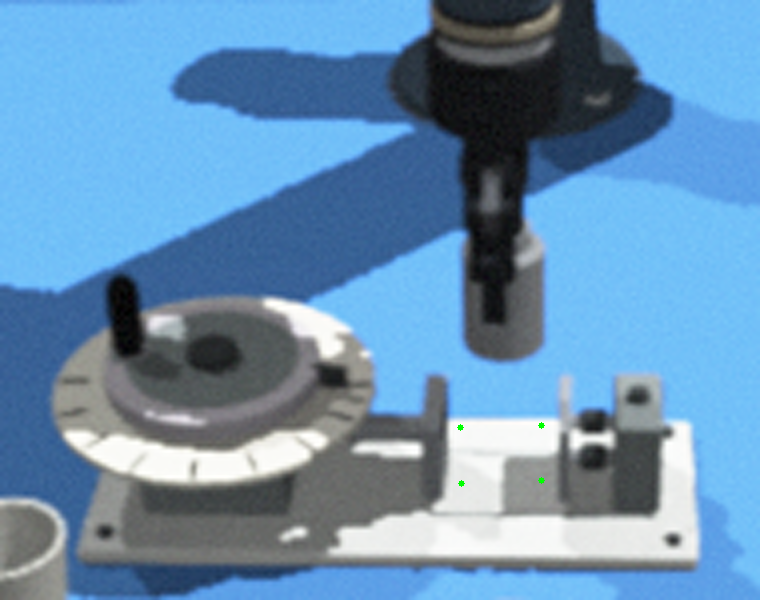

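```bash
python3 - <<'E'
from h import *
p=np.array([.5782,-.0365,.145])
f=lambda q:np.round((proj("scene",q)-[180,170]+.5)*4,1)
for z in (.12,.15,.186): print(z,f([p[0],p[1]-.025,z]),f([p[0],p[1]+.025,z]),f([p[0],p[1],z]))
print("bottom front",f([p[0]+.025,p[1],.1195]))
print("near fingertip",f([p[0]+.03,p[1]-.0025,.15]))
W=np.array([.5645,-.2088]); th=np.deg2rad(-4.5); X=np.array([np.cos(th),np.sin(th)]); Y=np.array([-np.sin(th),np.cos(th)]); O=W+.11*Y
for n,a,b,z in(("jaw face near top",.03,.031,.075),("near bottom",.03,.031,.02),("far top",-.03,.031,.075),("pad near top",.03,.101,.075),("pad near bot",.03,.101,.02),("plate corner near +y",.07,.1875,.012),("far",-.07,.1875,.012),("near -y",.07,-.1875,.012),("dial near",.098,-.11,.086),("dial far",-.098,-.11,.086),("dial L",0,-.208,.086),("dial R",0,-.012,.086)): print(n,f(np.append(O+a*X+b*Y,z)))
# fine edges in scene0 (no arm): print grey rows
s=cv2.imread('pics/scene0.png'); g=cv2.cvtColor(s,cv2.COLOR_BGR2GRAY)
print(g[281,280:330])
b=cv2.imread('pics/scene2.png'); print("cell row 250",cv2.cvtColor(b,cv2.COLOR_BGR2GRAY)[250,290:322]); print("col 308",cv2.cvtColor(b,cv2.COLOR_BGR2GRAY)[250:266,306])
E
```

```text
0.12 [457.3 340.3] [540.5 338. ] [498.9 339.2]
0.15 [456.3 298.3] [540.6 296.1] [498.5 297.2]
0.186 [455.2 246.4] [540.7 244.3] [498.  245.3]
bottom front [500.5 363.4]
near fingertip [496.1 325.2]
jaw face near top [444.5 428.2]
near bottom [446.5 500.5]
far top [450.5 371.4]
pad near top [561.  430.2]
pad near bot [560.3 502.5]
plate corner near +y [703.2 556.8]
far [695.  419.6]
near -y [ 80.3 546. ]
dial near [190.5 478.9]
dial far [239.4 294.2]
dial L [ 56.5 378.2]
dial R [376.8 383.4]
[238 240 243 242 219 153  87  79  73  83 100 142 213 241 243 242 242 242
 242 244 243 243 245 246 245 245 245 246 245 246 246 247 246 246 246 246
 246 247 244 197 110  93 175 230 231 171 123 111 100  94]
cell row 250 [179 175 177 178 171 139  95  75  79  80  62  45  35  36  31  35  58  81
  90  96  96 100 103 104 110 125 161 175 175 172 173 177]
col 308 [ 58  73  80  82  82  85  84  83  81  91 132 169 175 178 178 177]
```

The picture shows the held cell at columns 463–545 of the crop, the jaw face at about 448 and the pad at 560. So the cell sits about 3 mm to +y of the TCP. The clamp also lies about 3 mm farther in +x than the top view said. I'll correct by (+3, −3) mm and lower.

```bash
python3 -m handwheel '[[3,-3,-10,0,0,0,0.4],[0,0,-20,0,0,0,0.4],[0,0,-20,0,0,0,0.4],[0,0,-20,0,0,0,0.4],[0,0,-15,0,0,0,0.4],[0,0,-10,0,0,0,0.4],[0,0,-6,0,0,0,0.4],[0,0,-3,0,0,0,0.4],[0,0,0,0,0,0,0.4],[0,0,0,0,0,0,0.4]]'
python3 - <<'E'
from h import *
b=snap("scene","scene3.png"); g=cv2.cvtColor(b,cv2.COLOR_BGR2GRAY)
for r in(274,281,284,288): print(r,g[r,284:326])
print(manip.sense()["tcp_pos"],manip.sense()["force"])
E
```

```text
t: 6.55
tcp_pos: [0.5824, -0.04, 0.0418]
tool_rot: [0.735, 0.678, 0.0, 0.0]
force: [0.1, -0.1, -5.3]
finger_gap: 0.578
gripper_force: 42.8
274 [110 114 109 104 104 103  86  97 170 198 158  95  51  22  21  23  28  27
  30  31  17  23  26  54  93 112 117 113 111 127 169 199 207 211 204 188
 174 172 177 170 131  79]
281 [122 103  85  80  82  77  65 115 221 244 207 122  77  78  80  55  20  19
  19  15  33  68  83  90  96  99 101 105 104 130 205 245 250 250 249 210
 114 103 185 237 235 177]
284 [108  89  81  78  77  80  70  73  94 112 103  83  75  83  75  49  29  14
  13  17  37  68  82  92  99  99 105 104  87  84 131 163 171 165 152 121
  82  82 109 122 102  65]
288 [100  93  82  82  76  78  74  80  97 104  87  78  73  73  77  78  79  77
  75  73  73  84  86  92 100 102  96  82  73  68  83  98 103 103 100  97
  87  83 101 106 101 105]
[ 0.58230537 -0.04000864  0.041819  ] [-0.39441969 -0.02682868 -3.97249941]
```

```bash
python3 -m handwheel '[[0,1,-1,0,0,0,0.4],[0,0,-1,0,0,0,0.4],[0,0,-1,0,0,0,0.4],[0,0,-1,0,0,0,0.4],[0,0,-0.5,0,0,0,0.4],[0,0,0,0,0,0,0.4],[0,0,0,0,0,0,0.4],[0,0,0,0,0,0,0.4],[0,0,0,0,0,0,0.4],[0,0,0,0,0,0,0.4]]'
```

```text
t: 7.85
tcp_pos: [0.582, -0.0389, 0.0374]
tool_rot: [0.735, 0.679, 0.0, 0.0]
force: [-2.6, 0.4, 6.2]
finger_gap: 0.573
gripper_force: 43.6
```

```bash
python3 -m handwheel '[[0,0,0,0,0,0,0.62],[0,0,0,0,0,0,0.7],[0,0,0,0,0,0,0.8],[0,0,0,0,0,0,0.8],[0,0,15,0,0,0,0.8],[0,0,30,0,0,0,0.8],[0,0,40,0,0,0,0.8],[0,0,50,0,0,0,0.8],[0,0,40,0,0,0,0.8],[0,0,0,0,0,0,0.8]]' 30
python3 - <<'E'
from h import *
b=snap("scene","scene4.png"); s=manip.sense(); print(s["tcp_pos"])
snap("top","top4.png")
cv2.imwrite("pics/c6.png",cv2.resize(b[170:320,180:370],None,fx=4,fy=4,interpolation=cv2.INTER_CUBIC))
E
```

```text
t: 9.1
tcp_pos: [0.5845, -0.0395, 0.2168]
tool_rot: [0.735, 0.679, 0.003, 0.004]
force: [-0.4, -0.6, -0.6]
finger_gap: 0.8
gripper_force: 0.0
[ 0.58286953 -0.03908096  0.21442991]
```

View pics/c6.png

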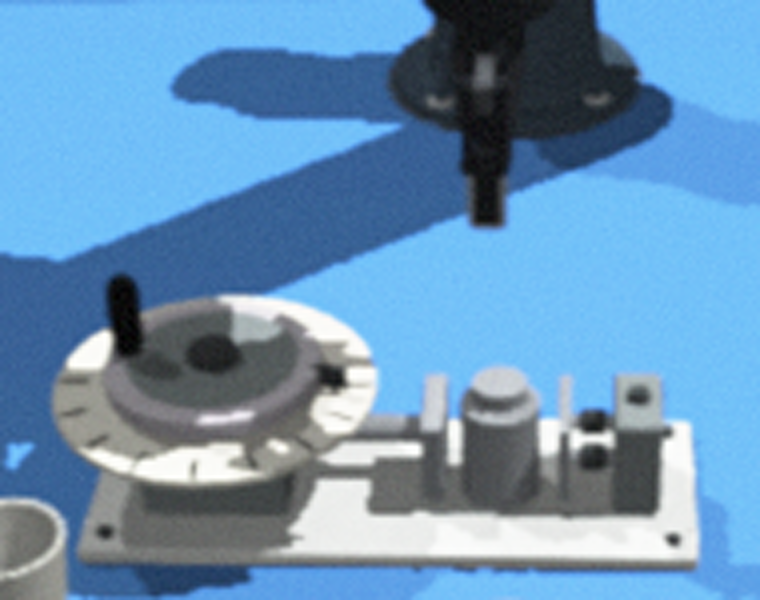

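The cell stands upright in the bay, clear of the jaw (crop 448 against cell 463) and of the pad (560). Next I'll locate the grip.

```bash
python3 - <<'E'
from h import *
from scipy.optimize import least_squares
s=cv2.imread('pics/scene0.png'); t=cv2.imread('pics/top0.png')
def blob(im,box):
    x0,y0,x1,y1=box; m=(im[y0:y1,x0:x1].max(2)<60).astype(np.uint8); k,l,st,ce=cv2.connectedComponentsWithStats(m); i=1+np.argmax(st[1:,4]); return ce[i]+[x0,y0],st[i]+np.array([x0,y0,0,0,0])
bs=blob(s,(200,230,222,262)); bt=blob(t,(420,205,448,232)); print(bs,bt)
# ray intersection with plane z=.131
for n,b in(("scene",bs),("top",bt)): print(n,ray(n,b[0],.131))
f=lambda p:np.r_[proj("scene",p)-bs[0],proj("top",p)-bt[0]]
r=least_squares(f,[.558,-.26,.131]); print("tri",r.x,r.fun)
# same triangulation of dial centre check: dial extents in scene (cream) 
p=np.array([.568,-.2095,.086]); W=p[:2]; d=r.x[:2]-W; print("grip rel",d,np.hypot(*d),np.degrees(np.arctan2(d[1],d[0]))+4.5)
b=blob(s,(255,258,272,270)); print("pointer scene",b, ray("scene",b[0],.098))
E
```

```text
(array([210.8490566 , 249.28301887]), array([208, 240,   7,  19, 106])) (array([432.13333333, 218.86666667]), array([427, 214,  11,  10,  75]))
scene [ 0.56190381 -0.2596514   0.131     ]
top [ 0.55663885 -0.25956106  0.131     ]
tri [ 0.55717279 -0.26035326  0.12789455] [ 0.05138676  0.00756858  0.04843585 -0.0036832 ]
grip rel [-0.01082721 -0.05085326] 0.05199310395992535 -97.51942032674374
pointer scene (array([262.9375, 264.3125]), array([261, 263,   5,   4,  16])) [ 0.58371954 -0.13633236  0.098     ]
```

```bash
python3 -m handwheel '[[-3,-31,0,0,0,9.2,0.5],[-3,-32,0,0,0,9.2,0.5],[-3,-31,0,0,0,9.2,0.5],[-3,-32,0,0,0,9.2,0.5],[-4,-32,0,0,0,9.2,0.5],[-4,-32,0,0,0,9.2,0.5],[-4,-31,0,0,0,9.2,0.5],[0,0,-40,0,0,0,0.5],[0,0,0,0,0,0,0.5],[0,0,0,0,0,0,0.5]]' 60
python3 - <<'E'
from h import *
b=snap("scene","scene5.png"); a=snap("top","top5.png"); s=manip.sense(); p=s["tcp_pos"]; print(p,s["q"])
B=cv2.resize(b[180:290,170:300],None,fx=5,fy=5,interpolation=cv2.INTER_CUBIC)
for q in (p,[.559,-.260,.156],[.559,-.26,.106]):
  u=(proj("scene",q)-[170,180]+.5)*5; cv2.circle(B,tuple(int(v) for v in u),3,(0,255,0),-1)
cv2.imwrite("pics/c7.png",B)
E
```

```text
t: 10.45
tcp_pos: [0.5578, -0.2594, 0.1715]
tool_rot: [0.26, 0.966, 0.0, -0.001]
force: [-0.6, -0.1, -0.7]
finger_gap: 0.497
gripper_force: 0.0
[ 0.55865672 -0.25979609  0.17280913] [-6.16438910e-01  5.83713956e-01  1.51305020e+00 -2.55585817e-06
  1.04316808e+00 -1.66182726e+00]
```

View pics/c7.png

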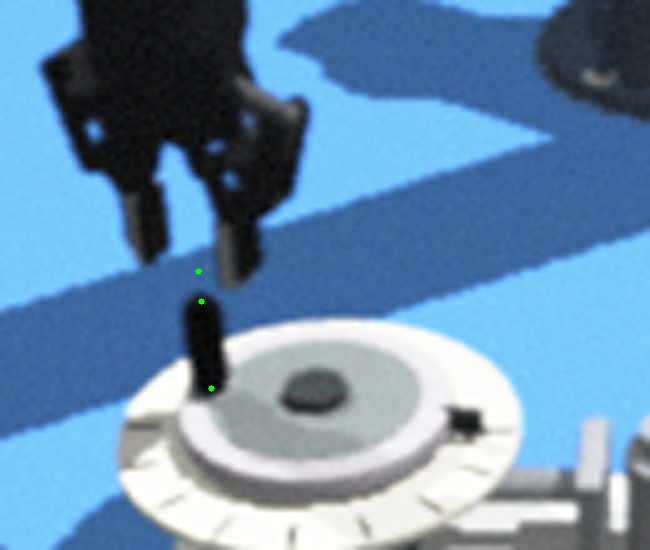

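The grip, at crop (205,345), lies under the fingers and matches the predicted points. Descending and closing.

```bash
python3 -m handwheel '[[0,0,-20,0,0,0,0.5],[0,0,-20,0,0,0,0.5],[0,0,-11,0,0,0,0.5],[0,0,0,0,0,0,0.35],[0,0,0,0,0,0,0.2],[0,0,0,0,0,0,0.1],[0,0,0,0,0,0,0.1],[0,0,0,0,0,0,0.1],[0,0,0,0,0,0,0.1],[0,0,0,0,0,0,0.1]]' 60
```

```text
t: 11.8
tcp_pos: [0.5586, -0.2599, 0.1217]
tool_rot: [0.26, 0.966, -0.0, 0.001]
force: [0.9, 2.1, 6.0]
finger_gap: 0.216
gripper_force: 59.1
```

```bash
cat >> h.py <<'E'
def arc(C,a0,step,n=10,R=.052):
    a=np.deg2rad(a0-step*np.arange(n+1)); P=1e3*R*np.c_[np.cos(a),np.sin(a)]; return np.round(np.diff(P,axis=0),1).tolist()
E
python3 -c "
from h import *
print(arc(0,-100.5,3))"
```

```text
[[-2.7, 0.6], [-2.6, 0.7], [-2.6, 0.8], [-2.5, 1.0], [-2.5, 1.1], [-2.4, 1.2], [-2.4, 1.4], [-2.3, 1.5], [-2.2, 1.6], [-2.1, 1.7]]
```

```bash
python3 -m handwheel '[[-2.7,0.6,0,0,0,0,0.1],[-2.6,0.7,0,0,0,0,0.1],[-2.6,0.8,0,0,0,0,0.1],[-2.5,1,0,0,0,0,0.1],[-2.5,1.1,0,0,0,0,0.1],[-2.4,1.2,0,0,0,0,0.1],[-2.4,1.4,0,0,0,0,0.1],[-2.3,1.5,0,0,0,0,0.1],[-2.2,1.6,0,0,0,0,0.1],[-2.1,1.7,0,0,0,0,0.1]]'
python3 -c "
from h import *
s=manip.sense();print(s['tcp_pos'],s['force'],s['ft_torque'])
print(arc(0,-130.5,2))"
```

```text
t: 13.05
tcp_pos: [0.538, -0.2514, 0.1218]
tool_rot: [0.26, 0.966, -0.002, 0.006]
force: [8.1, -2.6, -0.3]
finger_gap: 0.218
gripper_force: 58.6
[ 0.53801382 -0.25138016  0.12179524] [ 8.08413574 -2.60371076 -0.26920723] [-0.34145547 -1.17316096  0.01583313]
[[-1.4, 1.2], [-1.3, 1.2], [-1.3, 1.3], [-1.2, 1.3], [-1.2, 1.4], [-1.1, 1.4], [-1.1, 1.5], [-1.0, 1.5], [-1.0, 1.5], [-0.9, 1.6]]
```

```bash
python3 -m handwheel '[[-1.4,1.2,0,0,0,0,0.1],[-1.3,1.2,0,0,0,0,0.1],[-1.3,1.3,0,0,0,0,0.1],[-1.2,1.3,0,0,0,0,0.1],[-1.2,1.4,0,0,0,0,0.1],[-1.1,1.4,0,0,0,0,0.1],[-1.1,1.5,0,0,0,0,0.1],[-1,1.5,0,0,0,0,0.1],[-1,1.5,0,0,0,0,0.1],[-0.9,1.6,0,0,0,0,0.1]]'
cat >> h.py <<'E'
def rep(C=(.568,-.2095)):
    s=manip.sense(); d=s['tcp_pos'][:2]-np.array(C); a=np.arctan2(d[1],d[0]); f=s['force'][:2]
    u=np.array([np.cos(a),np.sin(a)]); t=np.array([np.sin(a),-np.cos(a)]); print('t',s['t'],'R',1e3*np.hypot(*d),'ang',np.degrees(a)%360-360,'Ft',-f@t,'Fr',f@u,'Fz',s['force'][2],s['tcp_pos'])
E
python3 -c "
from h import *
rep()
print(arc(0,-150.5,1.5))"
```

```text
t: 14.3
tcp_pos: [0.5258, -0.2393, 0.1218]
tool_rot: [0.26, 0.966, -0.003, 0.005]
force: [5.3, -7.3, -1.2]
finger_gap: 0.213
gripper_force: 58.6
t 14.3 R 51.652720600559995 ang -144.7972006479922 Ft 9.033853686880244 Fr -0.10691677519062565 Fz -1.1824485445674389 [ 0.5257937  -0.23927636  0.12179873]
[[-0.7, 1.2], [-0.6, 1.2], [-0.6, 1.2], [-0.6, 1.2], [-0.5, 1.3], [-0.5, 1.3], [-0.5, 1.3], [-0.4, 1.3], [-0.4, 1.3], [-0.4, 1.3]]
```

```bash
python3 -m handwheel '[[-0.7,1.2,0,0,0,0,0.1],[-0.6,1.2,0,0,0,0,0.1],[-0.6,1.2,0,0,0,0,0.1],[-0.6,1.2,0,0,0,0,0.1],[-0.5,1.3,0,0,0,0,0.1],[-0.5,1.3,0,0,0,0,0.1],[-0.5,1.3,0,0,0,0,0.1],[-0.4,1.3,0,0,0,0,0.1],[-0.4,1.3,0,0,0,0,0.1],[-0.4,1.3,0,0,0,0,0.1]]'
python3 -c "
from h import *
rep()
b=snap('scene','scene6.png');g=cv2.cvtColor(b,cv2.COLOR_BGR2GRAY)
for r in(276,281):print(g[r,284:328])
print(arc(0,-165.5,1))"
```

```text
t: 15.55
tcp_pos: [0.5192, -0.2269, 0.1218]
tool_rot: [0.259, 0.966, -0.004, 0.004]
force: [1.3, -9.3, 1.3]
finger_gap: 0.214
gripper_force: 58.9
t 15.55 R 51.790319265826106 ang -160.39479178393162 Ft 9.163720215943874 Fr 1.8551122826485857 Fz 1.259464762862436 [ 0.51921212 -0.22687758  0.12176677]
[181 170 141 113 103 120 172 204 213 217 201 174 122  84  76  81  77  81
  97 100 110 117 119 122 122 122 120 118 113 111 112 138 207 248 252 240
 206 185 169 145 125  79  48  35]
[251 250 250 250 249 236 176 104  85  82  95 106  93  75  74  76  81  82
  80  86  87  86  85  85  92 100 102 104 104 109 107 122 208 249 251 216
 119 105 192 243 240 191 129 111]
[[-0.2, 0.9], [-0.2, 0.9], [-0.2, 0.9], [-0.2, 0.9], [-0.2, 0.9], [-0.1, 0.9], [-0.1, 0.9], [-0.1, 0.9], [-0.1, 0.9], [-0.1, 0.9]]
```

```bash
python3 -m handwheel '[[-0.3,1.3,0,0,0,0,0.1],[-0.3,1.3,0,0,0,0,0.1],[-0.3,1.3,0,0,0,0,0.1],[-0.2,1.4,0,0,0,0,0.1],[-0.2,1.4,0,0,0,0,0.1],[-0.2,1.4,0,0,0,0,0.1],[-0.1,1.4,0,0,0,0,0.1],[-0.1,1.4,0,0,0,0,0.1],[-0.1,1.4,0,0,0,0,0.1],[0,1.4,0,0,0,0,0.1]]'
python3 -c "
from h import *
rep()
print(arc(0,-180.5,.6))"
```

```text
t: 16.85
tcp_pos: [0.516, -0.2127, 0.1217]
tool_rot: [0.259, 0.966, -0.004, 0.002]
force: [-1.8, -9.1, 2.9]
finger_gap: 0.215
gripper_force: 59.2
t 16.85 R 52.06538150899998 ang -176.4534910657408 Ft 8.940775540708923 Fr 2.3664062182199483 Fz 2.862213246568698 [ 0.51603433 -0.2127207   0.12174123]
[[0.0, 0.5], [0.0, 0.5], [0.0, 0.5], [0.0, 0.5], [0.0, 0.5], [0.0, 0.5], [0.0, 0.5], [0.0, 0.5], [0.1, 0.5], [0.1, 0.5]]
```

```bash
python3 -m handwheel '[[0,0.5,0,0,0,0,0.1],[0,0.5,0,0,0,0,0.1],[0,0.5,0,0,0,0,0.1],[0,0.5,0,0,0,0,0.1],[0,0.6,0,0,0,0,0.1],[0,0.6,0,0,0,0,0.1],[0,0.6,0,0,0,0,0.1],[0.1,0.5,0,0,0,0,0.1],[0.1,0.5,0,0,0,0,0.1],[0.1,0.5,0,0,0,0,0.1]]' >/dev/null
python3 -c "
from h import *
rep()"
python3 -m handwheel '[[0.1,0.5,0,0,0,0,0.1],[0.1,0.5,0,0,0,0,0.1],[0.1,0.5,0,0,0,0,0.1],[0.1,0.5,0,0,0,0,0.1],[0.1,0.5,0,0,0,0,0.1],[0.1,0.5,0,0,0,0,0.1],[0.1,0.5,0,0,0,0,0.1],[0.1,0.5,0,0,0,0,0.1],[0.1,0.5,0,0,0,0,0.1],[0.1,0.5,0,0,0,0,0.1]]' >/dev/null
python3 -c "
from h import *
rep()
print(arc(0,-191.5,.6))"
```

```text
t 18.1 R 52.16062900562652 ang -182.65448111647663 Ft 8.270770598928744 Fr 2.4243220341569156 Fz 3.9334181714133347 [ 0.51589534 -0.20708429  0.12172351]
t 19.35 R 52.27013036267195 ang -188.5019845010117 Ft 8.52396519649951 Fr 1.8946242895293046 Fz 5.156501070661332 [ 0.51630428 -0.20177219  0.12170782]
[[0.1, 0.5], [0.1, 0.5], [0.1, 0.5], [0.1, 0.5], [0.1, 0.5], [0.1, 0.5], [0.1, 0.5], [0.2, 0.5], [0.2, 0.5], [0.2, 0.5]]
```

```bash
python3 -m handwheel '[[0.1,0.5,0,0,0,0,0.1],[0.1,0.5,0,0,0,0,0.1],[0.1,0.5,0,0,0,0,0.1],[0.1,0.5,0,0,0,0,0.1],[0.1,0.5,0,0,0,0,0.1],[0.1,0.5,0,0,0,0,0.1],[0.1,0.5,0,0,0,0,0.1],[0.2,0.5,0,0,0,0,0.1],[0.2,0.5,0,0,0,0,0.1],[0.2,0.5,0,0,0,0,0.1]]' >/dev/null
python3 -c "
from h import *
rep()
b=snap('scene','scene7.png');g=cv2.cvtColor(b,cv2.COLOR_BGR2GRAY)
for r in(281,):print(g[r,292:328])"

```

```text
t 20.6 R 52.33748219170846 ang -193.57770204524994 Ft 10.897526560539067 Fr 2.657612280729423 Fz 4.696108175573587 [ 0.51712522 -0.19721305  0.12169265]
[230 162  96  82  87  93 108  90  71  71  79  76  80  82  81  86  84  87
  91  92  96  97 105 105  84  71  64  74  75 107 187 246 251 208 140 118]
```

```bash
python3 -m handwheel '[[0.2,0.5,0,0,0,0,0.1],[0.2,0.5,0,0,0,0,0.1],[0.2,0.5,0,0,0,0,0.1],[0.2,0.5,0,0,0,0,0.1],[0.2,0.5,0,0,0,0,0.1],[0.2,0.5,0,0,0,0,0.1],[0,0,0,0,0,0,0.1],[0,0,0,0,0,0,0.1],[0,0,0,0,0,0,0.1],[0,0,0,0,0,0,0.1]]' >/dev/null
python3 -c "
from h import *
rep()
for k in (1,2,3): print(manip.sense()['force'])
a=snap('top','top8.png'); b=snap('scene','scene8.png');g=cv2.cvtColor(b,cv2.COLOR_BGR2GRAY)
print(g[281,292:328]);rep()"

```

```text
t 21.9 R 52.380812056783796 ang -197.0764500117789 Ft 11.522005974997628 Fr 3.620807466799418 Fz 6.414441441533108 [ 0.51792846 -0.19411851  0.12170136]
[-6.84458742 -9.95080356  6.41444144]
[-6.84458742 -9.95080356  6.41444144]
[-6.84458742 -9.95080356  6.41444144]
[242 195 110  80  85  89 100  87  77  73  77  80  78  80  80  88  82  86
  86  88  96  98 103  96  87  72  69  66  73  89 158 239 250 216 145 115]
t 22.0 R 52.37637294542726 ang -197.0440335917526 Ft 11.246663273685375 Fr 2.708246198167437 Fz 5.9663532600822435 [ 0.51792401 -0.19414814  0.12168301]
```

```bash
python3 -c "
from h import *
from scipy.optimize import least_squares
P=np.array([[.53801,-.25138],[.52579,-.23928],[.51921,-.22688],[.51603,-.21272],[.51590,-.20708],[.51630,-.20177],[.51713,-.19721],[.51793,-.19413]])
r=least_squares(lambda c:np.hypot(*(P-c).T)*1e3-52,[.568,-.2095]);C=r.x;print(C,r.fun)
d=P-C;print(np.degrees(np.arctan2(d[:,1],d[:,0]))%360-360)
print(arc(0,-198,1.8))"

```

```text
[ 0.56786093 -0.20873187] [ 0.05709214 -0.00816147 -0.07440382 -0.01586329 -0.01281959  0.0288109
  0.02288721  0.02223022]
[-124.98953195 -144.01621893 -159.54310847 -175.60004915 -181.82085713
 -187.68969895 -192.79579803 -196.30110604]
[[0.5, 1.5], [0.6, 1.5], [0.6, 1.5], [0.7, 1.5], [0.7, 1.5], [0.8, 1.4], [0.8, 1.4], [0.9, 1.4], [0.9, 1.4], [0.9, 1.3]]
```

```bash
python3 -m handwheel '[[0.5,1.5,0,0,0,0,0.1],[0.6,1.5,0,0,0,0,0.1],[0.6,1.5,0,0,0,0,0.1],[0.7,1.5,0,0,0,0,0.1],[0.7,1.5,0,0,0,0,0.1],[0.8,1.4,0,0,0,0,0.1],[0.8,1.4,0,0,0,0,0.1],[0.9,1.4,0,0,0,0,0.1],[0.9,1.4,0,0,0,0,0.1],[0.9,1.3,0,0,0,0,0.1]]' >/dev/null
python3 -c "
from h import *
rep((.56786,-.20873))
print(arc(0,-216,1.5))"

```

```text
t 23.25 R 52.10767944129051 ang -213.97085465201266 Ft 12.957385976013072 Fr 1.1068598260755234 Fz 7.199931785314639 [ 0.52464596 -0.17961373  0.12166382]
[[0.8, 1.1], [0.8, 1.1], [0.9, 1.0], [0.9, 1.0], [0.9, 1.0], [0.9, 1.0], [1.0, 0.9], [1.0, 0.9], [1.0, 0.9], [1.0, 0.9]]
```

```bash
python3 -m handwheel '[[0.8,1.1,0,0,0,0,0.1],[0.8,1.1,0,0,0,0,0.1],[0.9,1,0,0,0,0,0.1],[0.9,1,0,0,0,0,0.1],[0.9,1,0,0,0,0,0.1],[0.9,1,0,0,0,0,0.1],[1,0.9,0,0,0,0,0.1],[1,0.9,0,0,0,0,0.1],[0,0,0,0,0,0,0.1],[0,0,0,0,0,0,0.1]]' >/dev/null
python3 -c "
from h import *
rep((.56786,-.20873))
print(arc(0,-227,1.5))
a=snap('top','top9.png')"

```

```text
t 24.5 R 52.20128417775829 ang -225.71713788156256 Ft 12.334327413970577 Fr -1.722973191671556 Fz 8.46714726009447 [ 0.531413   -0.17135902  0.12164504]
[[1.0, 0.9], [1.0, 0.9], [1.1, 0.9], [1.1, 0.8], [1.1, 0.8], [1.1, 0.8], [1.1, 0.7], [1.2, 0.7], [1.2, 0.7], [1.2, 0.7]]
```

```bash
python3 -m handwheel '[[1,0.9,0,0,0,0,0.1],[1,0.9,0,0,0,0,0.1],[1.1,0.9,0,0,0,0,0.1],[1.1,0.8,0,0,0,0,0.1],[1.1,0.8,0,0,0,0,0.1],[1.1,0.8,0,0,0,0,0.1],[1.1,0.7,0,0,0,0,0.1],[0.9,0.5,0,0,0,0,0.1],[0,0,0,0,0,0,0.1],[0,0,0,0,0,0,0.1]]' >/dev/null
python3 -c "
from h import *
rep((.56786,-.20873))
W=np.array([.5679,-.2087])
# pointer angles (dark blob near rim) in top pictures
def ptr(f):
    t=cv2.imread('pics/'+f); g=t.max(2); best=[]
    for a in np.arange(-20,110,1.):
        w=np.deg2rad(a-4.5); v=[]
        for r in(.069,.072,.075,.078):
            u=proj('top',np.append(np.array([.5645,-.2088])+r*np.array([np.cos(w),np.sin(w)]),.098)); v.append(int(cv2.getRectSubPix(g,(1,1),(float(u[0]),float(u[1])))[0,0]))
        best.append(np.mean(v))
    b=np.array(best); i=np.argsort(b)[:7]; print(f,np.arange(-20,110)[i],b[i].astype(int))
snap('top','top10.png')
for f in('top0.png','top8.png','top9.png','top10.png'): ptr(f)
snap('scene','scene10.png')"

```

```text
t 25.8 R 52.26265950836943 ang -236.63799800116846 Ft 13.74514583849497 Fr -2.6903667093789627 Fz 8.558243664652656 [ 0.53911935 -0.16507956  0.1216385 ]
top0.png [84 83 85 82 86 81 87] [ 71  76  83  91 107 120 147]
top8.png [-16 -15 -17 -14 -13 -18 -12] [66 68 73 74 84 89 90]
top9.png [21 22 20 14 15 23 75] [76 79 80 85 86 86 88]
top10.png [ 25  26  27  24 102 103  99] [81 82 82 82 82 83 83]
```

```bash
python3 -c "
from h import *
def ptr(f,cam,C):
    g=cv2.imread('pics/'+f).max(2); A=np.arange(-95,100); b=[]
    for a in A:
        w=np.deg2rad(a-4.5); v=[]
        for r in(.070,.073,.076,.079):
            u=proj(cam,np.append(np.array(C)+r*np.array([np.cos(w),np.sin(w)]),.098)); v.append(int(cv2.getRectSubPix(g,(1,1),(float(u[0]),float(u[1])))[0,0]))
        b.append(np.mean(v))
    b=np.array(b); i=np.argmin(b); k=np.abs(A-A[i])<10; w=np.clip(b[k].max()*.6-b[k],0,None); print(f,A[i],b[i],(w@A[k])/w.sum())
for f in('scene0.png','scene7.png','scene8.png','scene10.png'): ptr(f,'scene',(.5679,-.2087))
for f in('top0.png','top8.png','top9.png','top10.png'): ptr(f,'top',(.5645,-.2088))
b=cv2.imread('pics/scene10.png')
cv2.imwrite('pics/c8.png',cv2.resize(b[200:320,180:350],None,fx=4.5,fy=4.5,interpolation=cv2.INTER_CUBIC))"

```

```text
scene0.png 81 32.75 82.05958389757478
scene7.png -8 51.5 -7.961764705882353
scene8.png -11 53.0 -11.126010781671159Traceback (most recent call last):
  File "<string>", line 11, in <module>
    for f in('scene0.png','scene7.png','scene8.png','scene10.png'): ptr(f,'scene',(.5679,-.2087))
                                                                    ~~~^^^^^^^^^^^^^^^^^^^^^^^^^^
  File "<string>", line 8, in ptr
    u=proj(cam,np.append(np.array(C)+r*np.array([np.cos(w),np.sin(w)]),.098)); v.append(int(cv2.getRectSubPix(g,(1,1),(float(u[0]),float(u[1])))[0,0]))
  File "h.py", line 9, in proj
    K,R,t=cal(n); q=K@(R@np.array(p,float)+t); return q[:2]/q[2]
          ~~~^^^
  File "h.py", line 4, in cal
    c=manip.get_calibration(n); R,_=cv2.Rodrigues(np.array(c["rvec"],float)); return np.array(c["K"],float),R,np.array(c["tvec"],float).reshape(3)
ValueError: time passes only in moves, steps and waits
```

```bash
sed -i 's/^def cal(n):/import functools\n@functools.lru_cache\ndef cal(n):/' h.py; python3 -c "
from h import *
def ptr(f,cam,C):
    g=cv2.imread('pics/'+f).max(2); A=np.arange(-95,100); b=[]
    for a in A:
        w=np.deg2rad(a-4.5); v=[]
        for r in(.070,.073,.076,.079):
            u=proj(cam,np.append(np.array(C)+r*np.array([np.cos(w),np.sin(w)]),.098)); v.append(int(cv2.getRectSubPix(g,(1,1),(float(u[0]),float(u[1])))[0,0]))
        b.append(np.mean(v))
    b=np.array(b); i=np.argmin(b); k=np.abs(A-A[i])<10; w=np.clip(b[k].max()*.6-b[k],0,None); print(f,A[i],b[i],(w@A[k])/w.sum())
for f in('scene7.png','scene8.png','scene10.png'): ptr(f,'scene',(.5679,-.2087))
b=cv2.imread('pics/scene10.png')
for k in(6,7,8,10): print(k,cv2.cvtColor(cv2.imread(f'pics/scene{k}.png'),cv2.COLOR_BGR2GRAY)[281,284:334])
cv2.imwrite('pics/c8.png',cv2.resize(b[200:320,180:350],None,fx=4.5,fy=4.5,interpolation=cv2.INTER_CUBIC))"

```

```text
scene7.png -8 51.5 -7.961764705882353
scene8.png -11 53.0 -11.126010781671159
scene10.png -50 42.25 -50.16427274228166
6 [251 250 250 250 249 236 176 104  85  82  95 106  93  75  74  76  81  82
  80  86  87  86  85  85  92 100 102 104 104 109 107 122 208 249 251 216
 119 105 192 243 240 191 129 111 102  96 123 167 193 155]
7 [249 249 248 249 245 247 246 246 230 162  96  82  87  93 108  90  71  71
  79  76  80  82  81  86  84  87  91  92  96  97 105 105  84  71  64  74
  75 107 187 246 251 208 140 118 107 100 121 169 198 151]
8 [250 249 248 248 245 247 247 248 242 195 110  80  85  89 100  87  77  73
  77  80  78  80  80  88  82  86  86  88  96  98 103  96  87  72  69  66
  73  89 158 239 250 216 145 115 102  98 112 153 186 155]
10 [249 250 249 248 247 244 245 246 245 246 247 242 210 139  92  84  88  85
  83  71  73  71  75  82  81  77  84  82  83  84  87  93  96  99 102  90
  79  72  63  75  79 124 213 245 223 151 118 125 102  79]
```

View pics/c8.png

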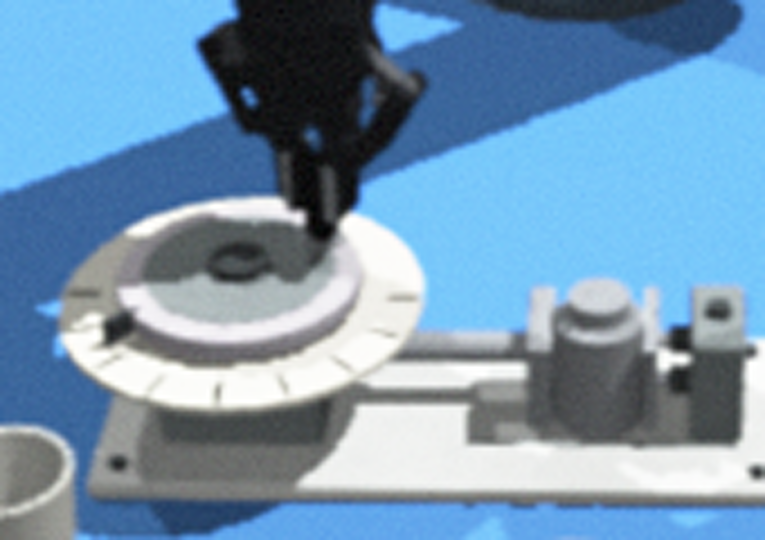

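```bash
python3 -m handwheel '[[0.7,0.4,0,0,0,0,0.1],[0.7,0.5,0,0,0,0,0.1],[0,0,0,0,0,0,0.1],[0,0,0,0,0,0,0.1],[0,0,0,0,0,0,0.1],[0,0,0,0,0,0,0.1],[0,0,0,0,0,0,0.1],[0,0,0,0,0,0,0.1],[0,0,0,0,0,0,0.1],[0,0,0,0,0,0,0.1]]' >/dev/null
python3 -c "
from h import *
rep((.56786,-.20873))"

```

```text
t 27.15 R 52.24267051956617 ang -238.3088639124769 Ft 14.71200371194472 Fr -3.324142583362743 Fz 9.784951280376523 [ 0.54041483 -0.16427711  0.12163324]
```

Wheel at −238.3°, which is 45° past the contact at about −193°. I'll unload the arm a little, open the fingers and rise clear.

```bash
python3 -m handwheel '[[-0.8,-0.5,0,0,0,0,0.1],[-0.8,-0.5,0,0,0,0,0.1],[-0.8,-0.5,0,0,0,0,0.1],[0,0,0,0,0,0,0.1],[0,0,0,0,0,0,0.3],[0,0,0,0,0,0,0.45],[0,0,0,0,0,0,0.5],[0,0,0,0,0,0,0.5],[0,0,0,0,0,0,0.5],[0,0,0,0,0,0,0.5]]'
python3 -m handwheel '[[0,0,5,0,0,0,0.5],[0,0,15,0,0,0,0.5],[0,0,25,0,0,0,0.5],[0,0,30,0,0,0,0.5],[0,0,30,0,0,0,0.5],[0,0,20,0,0,0,0.5],[0,0,0,0,0,0,0.5],[0,0,0,0,0,0,0.5],[0,0,0,0,0,0,0.5],[0,0,0,0,0,0,0.5]]'
python3 -c "
from h import *
snap('scene','scene12.png')
for f in('scene7.png','scene10.png','scene12.png'):
    g=cv2.imread('pics/'+f).max(2); A=np.arange(-95,100); b=[]
    for a in A:
        w=np.deg2rad(a-4.5)
        b.append(np.mean([int(cv2.getRectSubPix(g,(1,1),tuple(map(float,proj('scene',np.append(np.array([.5679,-.2087])+r*np.array([np.cos(w),np.sin(w)]),.098)))))[0,0]) for r in(.070,.073,.076,.079)]))
    b=np.array(b); i=np.argmin(b); k=np.abs(A-A[i])<10; w=np.clip(b[k].max()*.6-b[k],0,None); print(f,(w@A[k])/w.sum(), cv2.cvtColor(cv2.imread('pics/'+f),cv2.COLOR_BGR2GRAY)[281,290:330])
"
```

```text
t: 28.4
tcp_pos: [0.541, -0.1616, 0.1208]
tool_rot: [0.26, 0.966, -0.0, -0.0]
force: [0.2, 0.7, -0.5]
finger_gap: 0.498
gripper_force: 0.0
t: 29.65
tcp_pos: [0.5405, -0.1615, 0.2449]
tool_rot: [0.26, 0.966, 0.0, -0.001]
force: [-0.9, 0.0, 0.1]
finger_gap: 0.497
gripper_force: 0.0
scene7.png -7.961764705882353 [246 246 230 162  96  82  87  93 108  90  71  71  79  76  80  82  81  86
  84  87  91  92  96  97 105 105  84  71  64  74  75 107 187 246 251 208
 140 118 107 100]
scene10.png -50.16427274228166 [245 246 245 246 247 242 210 139  92  84  88  85  83  71  73  71  75  82
  81  77  84  82  83  84  87  93  96  99 102  90  79  72  63  75  79 124
 213 245 223 151]
scene12.png -51.76454849498328 [246 244 246 244 244 244 224 167 101  81  83  92 103  90  72  72  76  77
  81  80  81  85  84  82  92  90  99  98  98  90  82  66  68  78  81 119
 214 247 235 169]
```

```bash
python3 -c "
from station import manip
print(manip.sense()['force'],manip.sign_off())"
```

```text
the job is handed in; nothing more can be done
[ 0.10091998 -0.19711594  0.50084899] None
```

The job is handed in (no verdict came back): the cell is clamped upright in the bay, the wheel is about 45° past the spring's give point (44–45.5° by pointer and arm readings), and the hand is off it, at 29.7 s of the 67 s allowed.

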